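# Close the sealed sample drawer and lock its over-centre latch

### The arm

A 7-joint arm with a two-finger parallel gripper is mounted at the origin on the work surface. World frame = base frame: x ahead of the robot, y to its left, z up, the work surface at z = 0. Lengths are in m, angles in rad, forces in N, time in s.
With the tool pointing down it reaches from about 0.4 to 0.85 m from the base axis. Payload 10.4 kg.
Tool frame: the origin (TCP) lies on the centre line of the jaws, within the pads' length; the fingertips stand 17 mm ahead of it and the grasp point (between the pads) lies 2 mm behind it (manip.tcp_to_tips is the distance from the TCP to the fingertips, in m); z points along the fingers, x is the direction in which the jaws open and shut, and the axes are right-handed (so a half turn about z gives the same grasp; the last joint's range is limited). The gripper opens to 85 mm and grips with 20 to 120 N. Pads are 22 mm wide; open, the fingers measure 114 mm over their backs; the gripper's body (76 mm by 85 mm) begins 54 mm behind the grasp point. The pads swing forward as they close: fully open they stand 13 mm farther back than shut.
Start: joints at [1.194, 0.332, -0.065, 1.46, 0.022, 1.35, -0.088], TCP at [0.217, -0.586, 0.222] pointing down, gripper open.
Joint ranges: [-2.6, 2.6], [-0.5, 2.12], [-1.47, 1.34], [0.16, 2.42], [-1.27, 4.41], [0.06, 2.06], [-2.6, 2.6]. Speed limits (rad/s): [2.22, 2.22, 2.79, 2.79, 3.14, 3.14, 3.14].

### API

Orientations are given as a unit quaternion [x, y, z, w].
In Python, from workcell import manip gives the robot as it stands.
- The arm moves only by the shell command python3 -m pendant 'ROWS' [FORCE]. ROWS is JSON, a list of rows, each a list of 3 entries, a list of its own where there are three numbers: the shift along the world's x, y, z in cm, then the turn, a rotation vector about the world's x, y, z in degrees, then the closure in counts, from 0 (fully open) to 255 (shut). A call has 1 to 12 rows; each row shifts and turns the pose as measured when the row begins; what a row does not reach is not made up. A row lasts 1/8 s, in which the tool goes at most 62.5 mm and 10.7 degrees, less where a joint would pass 70% of its speed; a pose out of reach is approached as far as the arm can. A call is refused whole if a number of a shift passes 6.25 or a number of a turn 10.7, either way. A call with a gripper value outside its range is refused whole. The fingers move at their own pace and stop on an object; FORCE is the grip in N (left out, the last holds). Time passes only in rows, so rows that do not move let the fingers close. It gives the time, the measured TCP pose, the force and the opening at its end, in the units of the state.
- manip.get_obs(): the state, without advancing time (a new reading comes with each control period).
- manip.camera(name): name is "side" or "top" or "wrist"; returns a dict with "pixels" (480x640x3 uint8, red, green, blue), "range_z" (480x640 float32, m along the optical axis (not along the pixel's ray), 0 where there is no reading), "K" (3x3 intrinsics, pixels), "dist" ([k1, k2, p1, p2, k3] as OpenCV has them; the pictures are not rectified), "origin" and "rotation" of the camera in the world; the wrist camera has in their place "hand_eye" (4x4, takes a point from camera to tool coordinates, whose origin is the TCP and whose axes are the tool frame's). Camera axes: x right, y down, z forward; pixel columns grow to the right and rows downward; lengths in m; the calibration is good to about 2 mm. A picture is of the moment at which its call begins: read the wrist's pose just before it.
- manip.hand_in(): hands the job in, once; it reports no verdict.
The state is a dict: "clock": time; "joint_pos": joint angles; "joint_velocities": joint speeds; "tau": joint torques, N m; "position": TCP position; "ee_rot": TCP orientation; "ft_force": force on the tool from outside, world axes, zero at the start; "torque": the same for the moment, N m; "grip_width": opening from 0.0 (shut) to 1.0 (fully open).
Only numpy, scipy, OpenCV 4.12 (cv2) and the standard library are available. Lean on these libraries where they do the work, as an engineer would, in place of code of your own. Each camera call takes 0.05 s, during which the arm holds its last target.

### The job

Push the open yellow-fronted sample drawer in against its seal, then flip the wire loop of the latch on the cabinet's roof forward and hook its crossbar down in front of and under the lip of the keeper on the drawer front. Then throw the red lever fully over, away from the keeper, past its toggle point, so that the loop pulls the drawer fully shut and the latch stays locked by itself. Do not knock over or shift the other things standing around.

Things in the scene. Friction and masses are not known exactly. Their poses are not given: they have to be found in the camera images.
- cabinet: White cabinet fixed to the bench, 240 (x) x 260 (y) x 110 mm (z). Origin on the bench right under the lever's pivot, mid-width. x points from the drawer front to the back, y along the drawer front, z up. Front face at x = -60 mm, back at x = +180, roof at z = 110. The latch stands on the roof and moves only in the plane y = 0. A loose pot stands on the roof at x = 150, y = -98 mm.
- drawer (a joint): How far the drawer is out, m, towards the cabinet's -x: 0 = fully shut, 0.11 = its stop. Friction about 1 N. The rubber seal pushes back with 4 to 6.5 N over the last 6 mm, so a drawer pushed home and let go springs out to 0.006 to 0.009; only the locked latch holds it at 0.
- panel (a point): Point on the outer face of the drawer's yellow front panel, mid-width, 85 mm above the bench; axes as the cabinet's. The panel is 260 mm wide (y), 14 mm thick, from 12 to 127 mm above the bench. A bar handle, 120 mm wide in the middle, at 45 mm height, sticks out 25 mm from it. The steel keeper's plate (28 mm wide) stands out 4 mm in the middle, from 101 to 148 mm above the bench.
- keeper (a point): Where the centre of the loop's crossbar sits when hooked and tight: 8 mm ahead (-x) of the panel's face, 132 mm above the bench; moves with the drawer, axes as the cabinet's. The keeper's plate face is 4 mm behind (+x) this point. The bar must come down with its centre more than 13 mm ahead (-x) of this point to clear the lip, to about this height; the lever then draws it in under the lip.
- keeper_lip (a point): Front edge (mid-width, mid-thickness) of the steel lip at the keeper's top: 9 mm ahead (-x) of the keeper point, 13.5 mm above it. The lip is 28 mm wide (y), 5 mm thick and overhangs the plate's face by 13 mm.
- pivot (a point): The lever's pivot axis (along the cabinet's y), fixed, 132 mm above the bench, 22 mm above the roof; axes as the cabinet's.
- lever (a joint): Lever angle, rad, -0.5 to 1.75. At 0 its crank pin, on which the loop hinges, is 25 mm straight above the pivot; growing turns it to the cabinet's +x, away from the keeper. The handle points 0.25 rad less far than the pin; at 1.75 it lies nearly flat along +x on its stop, locked. Dead point, loop hooked: 1.57. Friction 0.16 N m holds it where left; thrown with the loop hooked it needs under 10 N at the tip.
- lever_tip (a point): Outer end of the lever's red grip, in its middle, 112 mm from the pivot. The grip is 26 mm wide (y), 12 mm thick and 55 mm long.
- loop (a joint): Angle of the wire loop on the lever, rad. lever + loop = the loop's elevation: 0 = level, pointing to -x (to the keeper), pi/2 = up. It swings freely and falls by its weight. Found at the start laid back, resting on its stop at 2.1.
- loop_bar (a point): Centre of the loop's crossbar: round steel, 8 mm diameter, 56 mm long (along y), 104 mm from the crank pin. The loop's two legs (8 mm round, 48 mm apart) straddle the lever; hooked, they lie over the drawer panel's top edge. The bar is sprung: it gives up to 6 mm outward along the loop, 10 N per mm.
- loop_disc (a point): Centre of the loop's black pull disc, 26 mm diameter, 14 mm thick along y (pinch its flat faces, along y), on the loop's centre line 36 mm beyond the crossbar, 140 mm from the crank pin. It spins freely on its pin (axis y), so the loop swings while the disc is held. Pulling it along the loop (about 7 N) also turns the lever.
- tube_rack: Bystander, leave alone: blue tube rack, 110 x 60 x 45 mm, tubes 30 mm above it. Origin at the centre of its underside.
- reagent: Bystander, leave alone: amber reagent bottle, 60 mm diameter, 125 mm tall, beside the cabinet. Origin at the centre of its underside.
- pot: Bystander, leave alone: small clear pot with white cap, 48 mm diameter, 50 mm tall, on the cabinet's roof. Origin at the centre of its underside.
- beaker: Bystander, leave alone: glass beaker, 76 mm diameter, 90 mm tall. Origin at the centre of its underside.
- tip_box: Bystander, leave alone: green pipette-tip box, 120 x 85 x 60 mm. Origin at the centre of its underside.
- wash: Bystander, leave alone: white bottle, 64 mm diameter, 150 mm tall. Origin at the centre of its underside.
- glove_box: Bystander, leave alone: cardboard box, 120 x 230 x 75 mm. Origin at the centre of its underside.

How it is judged:
By the outcome, as a careful person would: the job done as asked, in the order asked, and still so for the second after the job is handed in, with the robot touching nothing.
It also fails if it takes over 72 s, if anything falls off the work surface, if the arm or the gripper's body presses on something with over 40 N, if the wrist force passes 120 N, or if a joint passes its speed limit or range.

## Working session

There is one attempt and no reset: what is moved stays moved. The work goes in short steps, Python scripts to look and compute and a shell command to move; the robot and the scene stay as the last step left them, time stands still between calls to the robot, and variables do not carry over. Pictures are saved under pics/ and viewed, and the job is handed in when it is done.

```bash
ls; mkdir -p pics
python3 - <<'E'
from workcell import manip
import cv2,numpy as np
o=manip.get_obs();print(o)
for n in("side","top","wrist"):
    c=manip.camera(n);cv2.imwrite(f"pics/{n}0.png",c["pixels"][:,:,::-1])
    np.savez(f"{n}0.npz",**c)
    print(n,c["K"],c["dist"],c.get("origin"),c.get("rotation"),c.get("hand_eye"))
E
```

```text
pics
{'clock': 0.0, 'joint_pos': array([ 1.19442284,  0.33283399, -0.06470282,  1.4609531 ,  0.02159825,
        1.34992616, -0.08849541]), 'joint_velocities': array([-0.00113314, -0.00074776, -0.00040212,  0.00074167,  0.00090521,
       -0.00110925,  0.00096101]), 'tau': array([-2.75878174e-04, -6.25450230e+01,  4.88369528e-02, -3.91613746e+01,
        1.60568784e-02,  9.72759415e-03,  1.45346502e-05]), 'position': array([ 0.21638113, -0.58591956,  0.22153399]), 'ee_rot': array([ 8.20507694e-01, -5.71635038e-01, -6.02918198e-04, -3.79771147e-04]), 'ft_force': array([ 0.44334797, -0.05151229, -0.25473123]), 'torque': array([-0.01144249,  0.02705747,  0.00553777]), 'grip_width': 1.0008014709973243}
side [[554.03170322   0.         320.6998324 ]
 [  0.         554.03170322 237.10058909]
 [  0.           0.           1.        ]] [-0.08660043  0.          0.          0.          0.        ] [0.3549567  0.91037673 1.19259556] [-0.10030126  0.93026019 -0.35168389  0.02956475] None
top [[596.00756832   0.         323.56001834]
 [  0.         596.00756832 250.37384922]
 [  0.           0.           1.        ]] [-0.11313907  0.          0.          0.          0.        ] [0.16544852 0.03547632 1.98104113] [ 0.7045276  -0.70172245  0.07625323 -0.07356567] None
wrist [[366.1936997    0.         323.33967531]
 [  0.         366.1936997  237.25476977]
 [  0.           0.           1.        ]] [-0.02788232  0.          0.          0.          0.        ] None None [[ 9.99999642e-01 -3.37212677e-04  7.76558934e-04  2.55603483e-04]
 [ 7.13971451e-05  9.47574757e-01  3.19534153e-01 -8.20085168e-02]
 [-8.43598611e-04 -3.19533983e-01  9.47574442e-01 -1.52058741e-01]
 [ 0.00000000e+00  0.00000000e+00  0.00000000e+00  1.00000000e+00]]
```

View pics/side0.png

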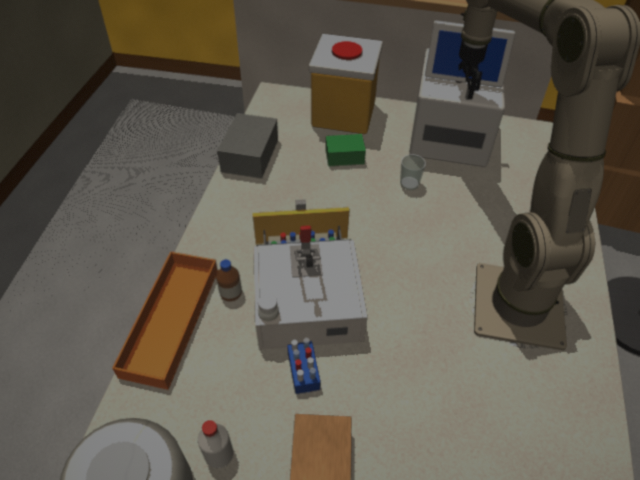

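View pics/top0.png

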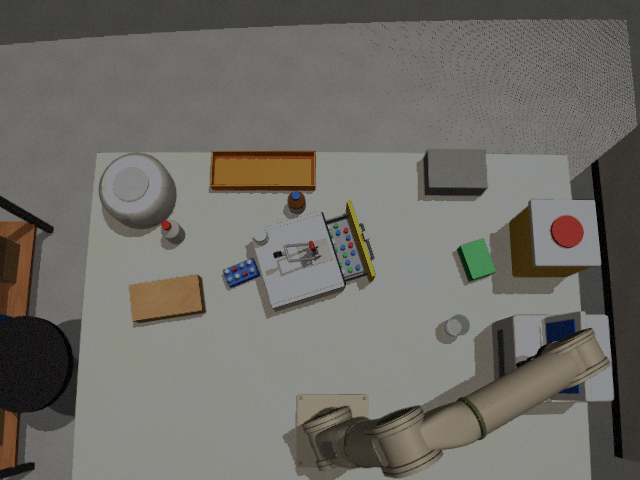

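View pics/wrist0.png

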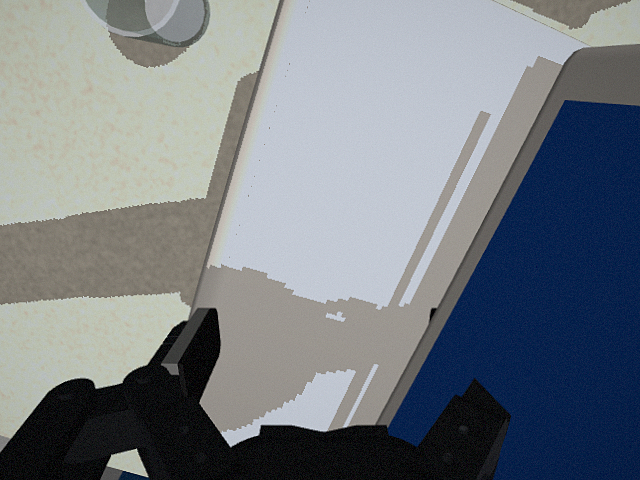

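The top view shows the cabinet at about (300,260), with its drawer open to the right (world -y), the lever's red grip at (313,246) and the loop laid back towards (278,255). Next I'll fit the cabinet pose from depth.

```bash
cat > h.py <<'E'
import numpy as np,cv2
from scipy.spatial.transform import Rotation as R
def cloud(c,obs=None):
    h,w=c["range_z"].shape
    uv=np.stack(np.meshgrid(np.arange(w),np.arange(h)),-1).reshape(-1,1,2).astype(np.float64)
    n=cv2.undistortPoints(uv,c["K"],c["dist"]).reshape(-1,2)
    z=c["range_z"].reshape(-1).astype(float)
    P=np.c_[n*z[:,None],z]
    if "hand_eye" in c and c["hand_eye"] is not None and c["hand_eye"].shape==(4,4):
        H=c["hand_eye"];P=P@H[:3,:3].T+H[:3,3]
        P=R.from_quat(obs["ee_rot"]).apply(P)+obs["position"]
    else:
        r=np.asarray(c["rotation"]);r=R.from_quat(r) if r.size==4 else R.from_matrix(r)
        P=r.apply(P)+c["origin"]
    P[z==0]=np.nan
    return P.reshape(h,w,3)
E
python3 - <<'E'
from h import *
for n in("top","side"):
    c=dict(np.load(n+"0.npz"));P=cloud(c)
    z=P[...,2]
    t=P[(abs(P[...,0]-.6)<.5)&(abs(P[...,1])<.8)&(z<.02)&(z>-.02)];print(n,"table z",np.median(t[:,2]))
    rgb=c["pixels"].astype(int)
    m=(abs(z-.11)<.006)&(P[...,0]>.35)&(P[...,0]<.85)&(P[...,1]>-.2)&(P[...,1]<.35)
    mm=m.astype(np.uint8);k,l,s,ce=cv2.connectedComponentsWithStats(mm)
    i=1+np.argmax(s[1:,4]);q=P[l==i];print(s[i],np.median(q[:,2]))
    r=cv2.minAreaRect(q[:,:2].astype(np.float32)*1000);print(r)
    print(cv2.boxPoints(r))
    ye=(rgb[...,0]>110)&(rgb[...,2]<60)&(rgb[...,1]>90)&(P[...,1]<.1)&(P[...,1]>-.3)&(P[...,0]>.35)&(z<.14)&(P[...,0]<.85)
    q=P[ye];print("yellow",len(q),q.min(0),q.max(0))
    q2=q[q[:,2]>.12]; 
    print(cv2.minAreaRect(q2[:,:2].astype(np.float32)*1000))
    print("clusters:")
E
```

```text
top table z 0.0009312779389781811
[ 250  211   96   97 4051] 0.11028973109342677
((543.2288818359375, 113.43814849853516), (262.4533996582031, 246.22157287597656), 17.548925399780273)
[[380.98914  191.25185 ]
 [455.22986  -43.510525]
 [705.4686    35.62445 ]
 [631.2279   270.3868  ]]
yellow 362 [ 0.48149338 -0.13105813 -0.00600981] [0.84927837 0.09955958 0.13948458]
((606.0609130859375, -89.93534088134766), (257.70477294921875, 13.410384178161621), 17.55615234375)
clusters:
side table z 0.0006624553206081574
[ 253  240  115   87 7580] 0.11007615949667204
((540.2050170898438, 116.023193359375), (260.76519775390625, 247.9052276611328), 17.51871109008789)
[[378.55786  194.97931 ]
 [453.18164  -41.427746]
 [701.8522    37.067078]
 [627.2284   273.47412 ]]
yellow 279 [ 0.48147745 -0.13100625  0.12108334] [ 0.72432909 -0.04264251  0.1329787 ]
((603.7803344726562, -86.21536254882812), (254.51559448242188, 18.934377670288086), 17.668819427490234)
clusters:
```

Run:
```python
import cv2
a=cv2.imread("pics/top0.png")[180:330,200:420];cv2.imwrite("pics/topc.png",cv2.resize(a,None,fx=3.6,fy=3.6,interpolation=2))
a=cv2.imread("pics/side0.png")[190:400,200:390];cv2.imwrite("pics/sidec.png",cv2.resize(a,None,fx=2.8,fy=2.8,interpolation=2))
```

```text
(no output)
```

View pics/topc.png

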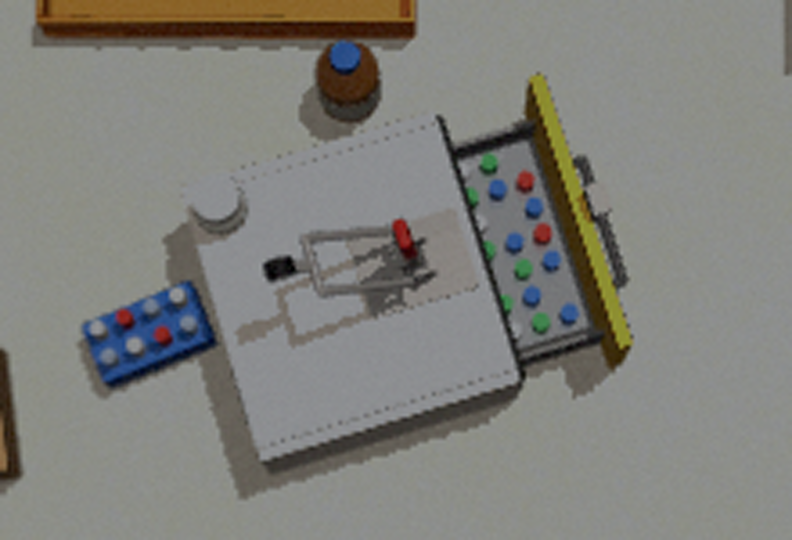

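View pics/sidec.png

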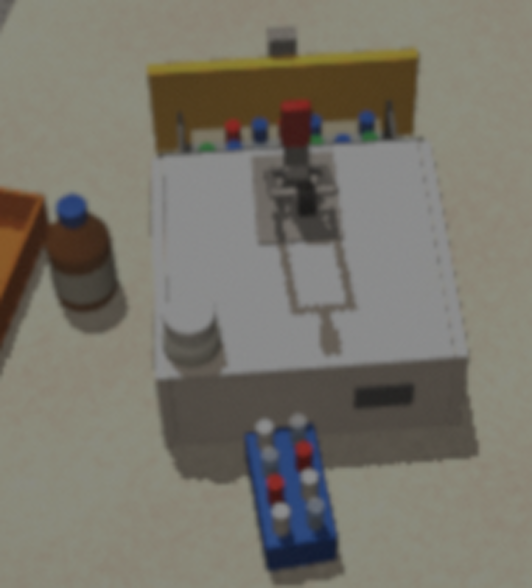

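```bash
python3 -m pendant '[[[3.5,4,0.5],[0,0,8],255],[[3.5,4,0.5],[0,0,8],255],[[3.5,4,0],[0,0,8],255],[[3.5,4,0],[0,0,8],255],[[3.5,4,0],[0,0,8],255],[[3.5,4,0],[0,0,8],255],[[3.5,4,0],[0,0,8],255],[[3.5,4,0],[0,0,8],255],[[3.5,4,0],[0,0,8],255],[[2,2,0],[0,0,8],255],[[0,0,0],[0,0,0],255]]'
cat > ck.py <<'E'
import numpy as np
from h import R
from workcell import manip
O=np.array([.560,.0575]);a=np.radians(107.55)
X=np.array([np.cos(a),np.sin(a)]);Y=np.array([-np.sin(a),np.cos(a)])
def tocab(p): p=np.asarray(p);d=p[...,:2]-O;return np.stack([d@X,d@Y,p[...,2]],-1)
def toworld(q): q=np.asarray(q,float);return np.concatenate([O+q[0]*X+q[1]*Y,[q[2]]])
def show():
    o=manip.get_obs();r=R.from_quat(o["ee_rot"]).as_matrix()
    print("t",round(o["clock"],2),"pos",o["position"].round(4),"cab",(tocab(o["position"])*1000).round(1),"xaz",np.degrees(np.arctan2(r[1,0],r[0,0])).round(1),"z",r[:,2].round(3),"F",o["ft_force"].round(1),"grip",round(o["grip_width"],3),"q",o["joint_pos"].round(2))
if __name__=="__main__": show()
E
python3 ck.py
```

```text
clock: 1.52
position: [0.5567, -0.1909, 0.2293]
ee_rot: [0.994, 0.111, -0.002, 0.0]
ft_force: [-0.0, -0.3, -0.2]
grip_width: -0.002
t 1.52 pos [ 0.5567 -0.1909  0.2293] cab [-235.8   78.   229.3] xaz 12.8 z [-0.003 -0.001 -1.   ] F [-0.  -0.3 -0.2] grip -0.002 q [ 0.69  0.3  -0.54  1.53  0.16  1.36  0.36]
```

Run:
```python
from workcell import manip
import cv2,numpy as np,pickle
o=manip.get_obs()
for n in("wrist","top","side"):
    if n=="wrist": o=manip.get_obs()
    c=manip.camera(n);cv2.imwrite(f"pics/{n}1.png",c["pixels"][:,:,::-1]);c["obs"]=o
    pickle.dump(c,open(n+"1.pkl","wb"))
```

```text
(no output)
```

View pics/wrist1.png

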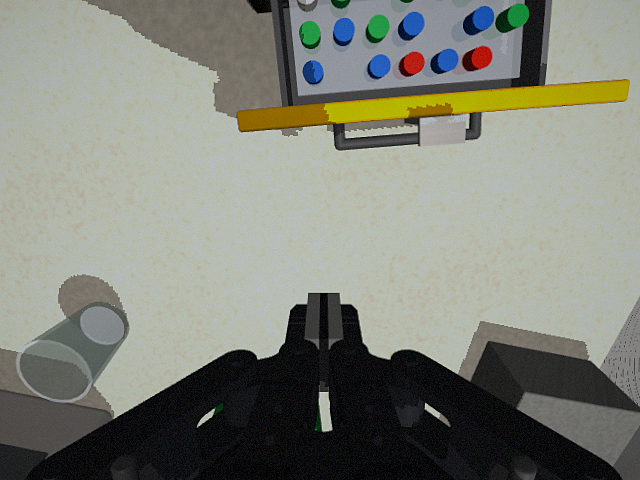

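The wrist view shows the panel's top edge running from (238,120) to (628,90), the keeper lip at (442,130), and the fingers shut at (323,300). I'll measure the panel, keeper, lever and loop.

Run:
```python
import pickle
from h import *
from ck import *
np.set_printoptions(suppress=True)
c=pickle.load(open("wrist1.pkl","rb"));P=cloud(c,c["obs"]);Q=tocab(P)*1000
rgb=c["pixels"].astype(int)
ye=(rgb[...,0]>110)&(rgb[...,2]<60)&(rgb[...,1]>80)&(Q[...,2]>115)&(Q[...,2]<135)
q=Q[ye];print("panel",len(q),cv2.minAreaRect(q[:,:2].astype(np.float32)),np.median(q[:,2]))
k=Q[115:150,415:470].reshape(-1,3);k=k[k[:,2]>138];print("lip",len(k),cv2.minAreaRect(k[:,:2].astype(np.float32)),np.median(k[:,2]))
for n in("top","side"):
    c=pickle.load(open(n+"1.pkl","rb"));P=cloud(c);Q=tocab(P)*1000;rgb=c["pixels"].astype(int)
    roi=(abs(Q[...,1])<50)&(Q[...,0]>-120)&(Q[...,0]<170)&(Q[...,2]>120)&(Q[...,2]<320)
    red=roi&(rgb[...,0]>90)&(rgb[...,1]<50)
    print(n,"red",Q[red].round(0).tolist()[:25])
    print("dark",Q[roi&(rgb.max(-1)<45)].round(0).tolist()[:30])
    print("rest",Q[roi&~red&(rgb.max(-1)>=45)].round(0)[::4].tolist()[:60])
```

```text
panel 8225 ((-154.16212463378906, -0.6373443603515625), (259.4071960449219, 13.936963081359863), 89.95027923583984) 127.35343923931435
lip 1388 ((-169.51051330566406, -0.0781564712524414), (28.976497650146484, 17.269886016845703), 89.72624969482422) 148.36322346308745
top red [[10.0, -12.0, 244.0], [7.0, -8.0, 255.0], [13.0, -9.0, 247.0], [10.0, -9.0, 243.0], [8.0, -8.0, 245.0], [5.0, -8.0, 240.0], [14.0, -6.0, 246.0], [12.0, -4.0, 253.0], [9.0, -4.0, 249.0], [5.0, -5.0, 239.0], [12.0, -2.0, 247.0], [9.0, -2.0, 243.0], [7.0, 0.0, 251.0], [13.0, -1.0, 241.0], [10.0, 1.0, 246.0], [5.0, 2.0, 243.0], [14.0, 2.0, 242.0], [11.0, 5.0, 249.0], [9.0, 6.0, 250.0], [6.0, 7.0, 249.0], [12.0, 7.0, 244.0], [9.0, 8.0, 248.0], [6.0, 8.0, 244.0], [13.0, 8.0, 239.0], [10.0, 10.0, 243.0]]
dark [[-9.0, -14.0, 127.0], [104.0, -8.0, 250.0], [5.0, 13.0, 207.0], [116.0, -5.0, 264.0], [113.0, -4.0, 266.0], [110.0, -3.0, 268.0], [108.0, -3.0, 261.0], [105.0, -4.0, 255.0], [5.0, 10.0, 178.0], [1.0, 9.0, 169.0], [123.0, -5.0, 262.0], [120.0, -4.0, 259.0], [117.0, -4.0, 258.0], [114.0, -3.0, 258.0], [111.0, -1.0
[... 3330 characters left out ...]
 [12.0, -11.0, 202.0], [18.0, -2.0, 209.0], [15.0, 8.0, 204.0], [12.0, -9.0, 199.0], [14.0, 0.0, 201.0], [15.0, 10.0, 201.0], [12.0, -7.0, 195.0], [12.0, 3.0, 194.0], [14.0, 12.0, 196.0], [15.0, -2.0, 195.0], [14.0, 8.0, 192.0], [13.0, -4.0, 188.0], [12.0, 5.0, 187.0], [9.0, -7.0, 181.0], [15.0, 3.0, 186.0], [12.0, -9.0, 181.0], [10.0, 1.0, 177.0], [12.0, 10.0, 179.0], [9.0, -2.0, 172.0], [12.0, 8.0, 175.0], [10.0, -4.0, 171.0], [11.0, 5.0, 170.0], [11.0, -7.0, 168.0], [11.0, 3.0, 167.0], [-14.0, 15.0, 136.0], [9.0, -9.0, 163.0], [7.0, 1.0, 159.0], [9.0, 10.0, 161.0], [-6.0, -13.0, 141.0], [12.0, -2.0, 162.0], [9.0, 8.0, 156.0], [13.0, 17.0, 161.0], [17.0, 27.0, 165.0], [17.0, -22.0, 166.0]]
```

```bash
python3 -m pendant '[[[1.2,0.4,-4],[0,0,4.8],255],[[0,0,-5],[0,0,0],255],[[0,0,-4.7],[0,0,0],255],[[0,0,0],[0,0,0],255]]'; python3 ck.py
```

```text
clock: 2.17
position: [0.564, -0.198, 0.0905]
ee_rot: [0.99, 0.142, -0.002, 0.004]
ft_force: [-0.1, -0.3, 0.7]
grip_width: 0.001
t 2.17 pos [ 0.564  -0.198   0.0905] cab [-244.8   73.2   90.5] xaz 16.3 z [-0.002 -0.008 -1.   ] F [-0.1 -0.3  0.7] grip 0.001 q [ 0.67  0.43 -0.52  1.67  0.24  1.11  0.37]
```

```bash
python3 -m pendant '[[[-0.9,2.9,0],[0,0,1.2],255],[[-0.9,2.9,0],[0,0,0],255],[[-0.3,1,0],[0,0,0],255],[[-0.6,1.9,0],[0,0,0],255],[[-0.6,1.9,0],[0,0,0],255],[[-0.6,1.9,0],[0,0,0],255]]'; python3 ck.py
```

```text
clock: 2.92
position: [0.5264, -0.0772, 0.0992]
ee_rot: [0.989, 0.145, 0.002, 0.008]
ft_force: [2.1, -1.3, -1.6]
grip_width: 0.0
t 2.92 pos [ 0.5264 -0.0772  0.0992] cab [-118.3   72.6   99.2] xaz 16.7 z [ 0.007 -0.014 -1.   ] F [ 2.1 -1.3 -1.6] grip 0.0 q [ 0.58  0.29 -0.6   1.83  0.2   1.07  0.19]
```

```bash
python3 -m pendant '[[[-0.5,1.5,-0.5],[0,0,0],255],[[-0.3,1,-0.3],[0,0,0],255],[[-0.15,0.5,0],[0,0,0],255],[[-0.15,0.5,0],[0,0,0],255],[[-0.1,0.3,0],[0,0,0],255]]'; python3 ck.py
```

```text
clock: 3.55
position: [0.5162, -0.0441, 0.0912]
ee_rot: [0.99, 0.143, 0.005, 0.013]
ft_force: [7.1, -10.8, -4.7]
grip_width: -0.001
t 3.55 pos [ 0.5162 -0.0441  0.0912] cab [-83.7  72.4  91.2] xaz 16.5 z [ 0.013 -0.024 -1.   ] F [  7.1 -10.8  -4.7] grip -0.001 q [ 0.53  0.27 -0.62  1.88  0.21  1.04  0.12]
```

```bash
python3 -m pendant '[[[0.9,-2.9,0],[0,0,0],255],[[0.6,-1.9,3],[1.4,0.7,1],255],[[0.2,0,5],[0,0,0],255],[[0,0,6],[0,0,0],255],[[0,0,6],[0,0,0],255],[[0,0,4],[0,0,0],255],[[0,0,0],[0,0,0],255]]'; python3 ck.py
```

```text
clock: 4.42
position: [0.5309, -0.0922, 0.3361]
ee_rot: [0.988, 0.151, -0.002, -0.004]
ft_force: [0.2, -0.1, 0.4]
grip_width: -0.001
t 4.42 pos [ 0.5309 -0.0922  0.3361] cab [-134.    72.8  336.1] xaz 17.4 z [-0.005  0.007 -1.   ] F [ 0.2 -0.1  0.4] grip -0.001 q [ 0.63  0.16 -0.61  1.46  0.08  1.55  0.33]
```

Run:
```python
import pickle
from h import *
from ck import *
np.set_printoptions(suppress=True)
o=manip.get_obs();c=manip.camera("wrist");P=cloud(c,o);Q=tocab(P)*1000
cv2.imwrite("pics/wrist2.png",c["pixels"][:,:,::-1])
rgb=c["pixels"].astype(int)
ye=(rgb[...,0]>110)&(rgb[...,2]<60)&(rgb[...,1]>80)&(Q[...,2]>115)&(Q[...,2]<135)&(abs(Q[...,1])<135)
q=Q[ye];print("panel",len(q),cv2.minAreaRect(q[:,:2].astype(np.float32)),np.median(q[:,2]))
```

```text
panel 3725 ((-75.62382507324219, 0.1005859375), (12.6512451171875, 258.4993591308594), 0.05474214628338814) 127.40692388220637
```

View pics/wrist2.png

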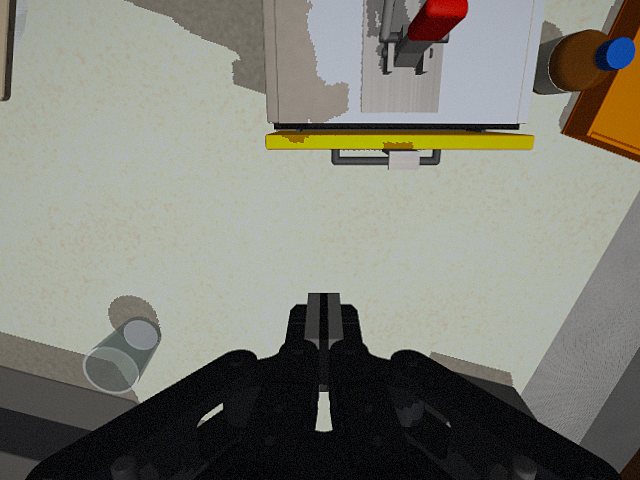

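The drawer is shut to about 8 mm: panel face at -82 mm, row ~142 in the image. Now I'll move above the disc.

```bash
python3 -m pendant '[[[-0.1,5.2,0],[0,0,0],0],[[-0.1,5.2,0],[0,0,0],0],[[-0.1,5.2,0],[0,0,0],0],[[-0.1,5.2,0],[0,0,0],0],[[-0.1,5.2,0],[0,0,0],0],[[0,0,0],[0,0,0],0]]'; python3 ck.py;  python3 - <<'E'
from h import *
from ck import *
np.set_printoptions(suppress=True)
o=manip.get_obs();c=manip.camera("wrist");P=cloud(c,o);Q=tocab(P)*1000
cv2.imwrite("pics/wrist3.png",c["pixels"][:,:,::-1])
np.save("Q3.npy",Q)
E
```

```text
clock: 5.22
position: [0.5201, 0.1743, 0.3235]
ee_rot: [0.989, 0.15, -0.011, -0.006]
ft_force: [-0.3, -0.6, -0.3]
grip_width: 0.994
t 5.22 pos [0.5201 0.1743 0.3235] cab [123.4   2.8 323.5] xaz 17.3 z [-0.023  0.008 -1.   ] F [-0.3 -0.6 -0.3] grip 0.994 q [ 0.28  0.22 -0.8   1.45  0.14  1.55 -0.21]
```

View pics/wrist3.png

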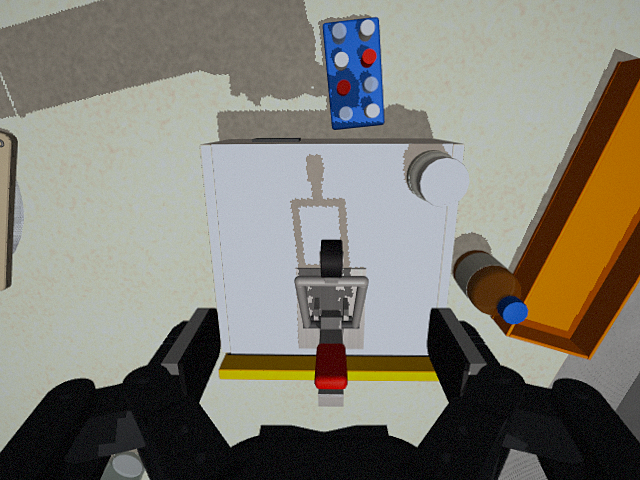

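Run:
```python
import numpy as np
np.set_printoptions(suppress=True)
Q=np.load("Q3.npy")
q=Q[238:280,318:345].reshape(-1,3);q=q[(q[:,2]>200)];print("disc",len(q),np.percentile(q,[2,50,98],axis=0).round(1), q[q[:,2]>255].mean(0))
q=Q[345:392,314:348].reshape(-1,3);q=q[q[:,2]>200];print("grip",np.percentile(q,[2,50,98],axis=0).round(1))
q=Q[272:290,294:368].reshape(-1,3);q=q[(q[:,2]>200)];print("bar",np.percentile(q,[2,50,98],axis=0).round(1))
```

```text
disc 937 [[ 90.8  -8.5 226.8]
 [118.4  -0.6 258.4]
 [127.6   6.7 261.6]] [116.81420328  -0.89756275 259.20459759]
grip [[  6.5 -13.  201.5]
 [ 13.9  -0.8 232.1]
 [ 16.   11.6 245.4]]
bar [[ 80.  -26.7 222. ]
 [ 89.4  -1.3 228.1]
 [109.6  25.5 259.9]]
```

```bash
python3 -m pendant '[[[0.6,-0.7,-2],[-0.5,-1.3,0],0],[[0,0,-2.5],[0,0,0],0],[[0,0,-2],[0,0,0],0],[[0,0,0],[0,0,0],0]]'; python3 ck.py
```

```text
clock: 5.78
position: [0.5266, 0.1586, 0.2519]
ee_rot: [0.989, 0.145, -0.003, 0.002]
ft_force: [-0.1, 0.3, 0.6]
grip_width: 1.006
t 5.78 pos [0.5266 0.1586 0.2519] cab [106.5   1.4 251.9] xaz 16.7 z [-0.006 -0.005 -1.   ] F [-0.1  0.3  0.6] grip 1.006 q [ 0.3   0.24 -0.79  1.58  0.17  1.4  -0.21]
```

```bash
python3 -m pendant '[[[-0.1,0.9,-0.6],[0,0,0.8],0],[[0,0,0],[0,0,0],0]]'; python3 ck.py; python3 -m pendant '[[[0,0,0],[0,0,0],200],[[0,0,0],[0,0,0],255],[[0,0,0],[0,0,0],255],[[0,0,0],[0,0,0],255],[[0,0,0],[0,0,0],255]]' 40; python3 ck.py;  python3 - <<'E'
from h import *
from ck import *
c=manip.camera("wrist")
cv2.imwrite("pics/wrist4.png",c["pixels"][:,:,::-1])
E
```

```text
clock: 6.02
position: [0.5259, 0.1674, 0.2461]
ee_rot: [0.988, 0.152, -0.003, 0.002]
ft_force: [0.5, -0.3, -0.3]
grip_width: 1.001
t 6.03 pos [0.5259 0.1674 0.2461] cab [115.1  -0.6 246.1] xaz 17.5 z [-0.005 -0.005 -1.   ] F [ 0.5 -0.3 -0.3] grip 1.001 q [ 0.28  0.25 -0.79  1.58  0.18  1.39 -0.22]
clock: 6.65
position: [0.5263, 0.1676, 0.2475]
ee_rot: [0.988, 0.152, -0.002, 0.002]
ft_force: [-1.9, 0.1, 0.5]
grip_width: 0.137
t 6.65 pos [0.5263 0.1676 0.2475] cab [115.2  -1.1 247.5] xaz 17.5 z [-0.004 -0.004 -1.   ] F [-1.9  0.1  0.5] grip 0.137 q [ 0.28  0.25 -0.79  1.58  0.18  1.39 -0.22]
```

View pics/wrist4.png

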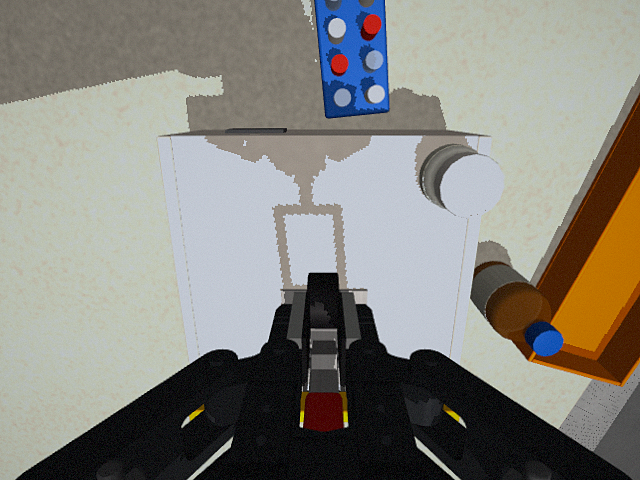

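The disc is gripped between the fingers at (323,290). Now I'll swing the loop over on its arc.

```bash
python3 -m pendant '[[[0.5,-1.6,1.7],[0,0,0],255],[[0.6,-1.85,1.4],[0,0,0],255]]'; python3 ck.py
```

```text
clock: 6.95
position: [0.5368, 0.1331, 0.2779]
ee_rot: [0.988, 0.153, -0.003, 0.002]
ft_force: [1.2, -2.3, -4.7]
grip_width: 0.134
t 6.95 pos [0.5368 0.1331 0.2779] cab [ 79.1  -0.6 277.9] xaz 17.6 z [-0.005 -0.005 -1.   ] F [ 1.2 -2.3 -4.7] grip 0.134 q [ 0.33  0.23 -0.77  1.53  0.17  1.45 -0.14]
```

```bash
python3 -m pendant '[[[0.6,-1.8,0.9],[0,0,0],255],[[0.6,-1.9,0.6],[0,0,0],255]]'; python3 ck.py
```

```text
clock: 7.2
position: [0.5491, 0.0943, 0.2931]
ee_rot: [0.988, 0.153, -0.003, 0.002]
ft_force: [-0.3, -0.4, -2.8]
grip_width: 0.137
t 7.2 pos [0.5491 0.0943 0.2931] cab [ 38.4  -0.7 293.1] xaz 17.6 z [-0.006 -0.006 -1.   ] F [-0.3 -0.4 -2.8] grip 0.137 q [ 0.38  0.23 -0.75  1.49  0.16  1.48 -0.06]
```

```bash
python3 -m pendant '[[[0.45,-1.4,0.25],[0,0,0],255],[[0.45,-1.4,0.1],[0,0,0],255],[[0.55,-1.8,-0.1],[0,0,0],255],[[0.55,-1.8,-0.4],[0,0,0],255]]'; python3 ck.py
```

```text
clock: 7.7
position: [0.5698, 0.0274, 0.2903]
ee_rot: [0.988, 0.153, -0.004, 0.002]
ft_force: [1.5, 1.4, -5.4]
grip_width: 0.142
t 7.7 pos [0.5698 0.0274 0.2903] cab [-31.6  -0.3 290.3] xaz 17.7 z [-0.007 -0.005 -1.   ] F [ 1.5  1.4 -5.4] grip 0.142 q [ 0.45  0.26 -0.71  1.46  0.17  1.49  0.05]
```

```bash
python3 -m pendant '[[[0.55,-1.7,-0.6],[0,0,0],255],[[0.55,-1.7,-0.95],[0,0,0],255],[[0.5,-1.6,-1.25],[0,0,0],255],[[0.45,-1.4,-1.5],[0,0,0],255]]'; python3 ck.py
```

```text
clock: 8.2
position: [0.591, -0.0392, 0.2433]
ee_rot: [0.988, 0.154, -0.005, 0.0]
ft_force: [-0.4, 6.0, -4.2]
grip_width: 0.135
t 8.2 pos [ 0.591  -0.0392  0.2433] cab [-101.6   -0.4  243.3] xaz 17.8 z [-0.009 -0.002 -1.   ] F [-0.4  6.  -4.2] grip 0.135 q [ 0.52  0.33 -0.67  1.48  0.2   1.41  0.15]
```

```bash
python3 -m pendant '[[[0.4,-1.2,-1.1],[0,0,0],255],[[0.4,-1.2,-1.1],[0,0,0],255],[[0.4,-1.2,-1.1],[0,0,0],255],[[0.1,-0.5,-1.2],[0,0,0],255],[[0.1,-0.4,-1.2],[0,0,0],255]]'; python3 ck.py;  python3 - <<'E'
from h import *
from ck import *
for n in("side","top"):
    c=manip.camera(n)
    cv2.imwrite(f"pics/{n}5.png",cv2.resize(c["pixels"][180:360,220:420,::-1],None,fx=3,fy=3,interpolation=2))
E
```

```text
clock: 8.82
position: [0.6049, -0.0834, 0.1801]
ee_rot: [0.988, 0.156, -0.006, -0.003]
ft_force: [-0.7, 6.5, -1.3]
grip_width: 0.139
t 8.82 pos [ 0.6049 -0.0834  0.1801] cab [-147.9   -0.3  180.1] xaz 18.0 z [-0.013  0.004 -1.   ] F [-0.7  6.5 -1.3] grip 0.139 q [ 0.55  0.41 -0.63  1.52  0.24  1.31  0.21]
```

View pics/side5.png

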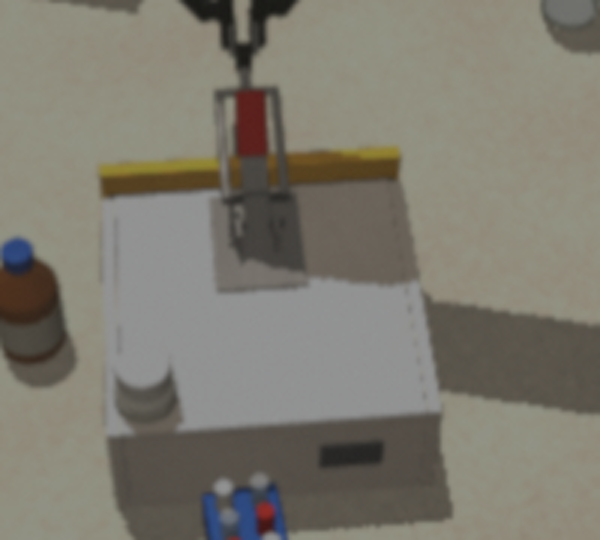

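View pics/top5.png

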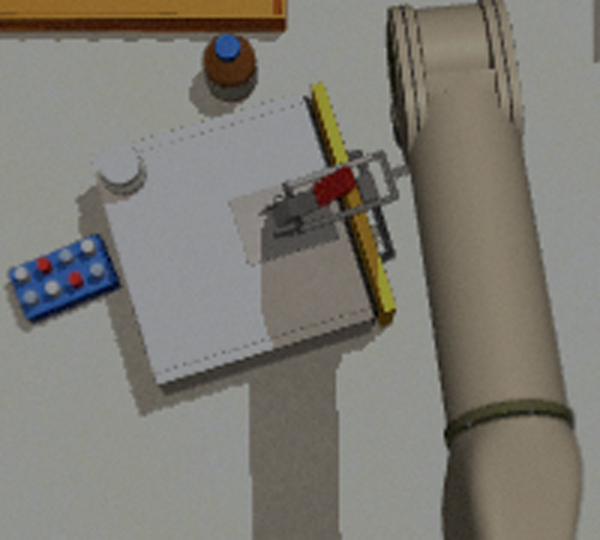

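Side and top views agree: the lever is tipped forward, and the loop's crossbar is ahead of the panel and keeper (top view, ~(385,175)). Lowering the loop.

```bash
python3 -m pendant '[[[0.05,-0.2,-1.2],[0,-0.7,0],255],[[0.03,-0.1,-1.2],[0,0,0],255],[[-0.03,0.1,-1.3],[0,0,0],255],[[-0.05,0.15,-1.3],[0,0,0],255],[[0,0,0],[0,0,0],255]]'; python3 ck.py
```

```text
clock: 9.55
position: [0.6052, -0.0835, 0.1265]
ee_rot: [0.988, 0.157, 0.0, -0.002]
ft_force: [0.6, 4.4, 1.5]
grip_width: 0.14
t 9.55 pos [ 0.6052 -0.0835  0.1265] cab [-148.1   -0.6  126.5] xaz 18.1 z [-0.     0.004 -1.   ] F [0.6 4.4 1.5] grip 0.14 q [ 0.55  0.44 -0.62  1.59  0.27  1.2   0.19]
```

```bash
python3 -m pendant '[[[-0.15,0.5,-0.05],[0,0,0],255],[[-0.15,0.5,-0.05],[0,0,0],255],[[-0.2,0.55,-0.05],[0,0,0],255],[[0,0,0],[0,0,0],255]]'; python3 ck.py;  python3 - <<'E'
from h import *
from ck import *
for n in("side","wrist"):
    c=manip.camera(n)
    im=c["pixels"][...,::-1]
    if n=="side": im=cv2.resize(im[180:360,220:420],None,fx=3,fy=3,interpolation=2)
    cv2.imwrite(f"pics/{n}6.png",im)
E
```

```text
clock: 10.05
position: [0.6039, -0.0797, 0.1277]
ee_rot: [0.988, 0.152, 0.004, 0.006]
ft_force: [-0.6, 4.4, 1.0]
grip_width: 0.135
t 10.05 pos [ 0.6039 -0.0797  0.1277] cab [-144.    -0.5  127.7] xaz 17.5 z [ 0.01 -0.01 -1.  ] F [-0.6  4.4  1. ] grip 0.135 q [ 0.54  0.43 -0.62  1.61  0.28  1.18  0.17]
```

View pics/wrist6.png

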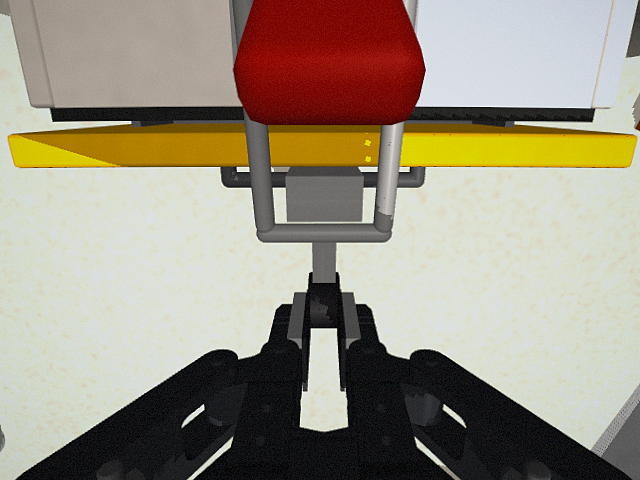

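View pics/side6.png

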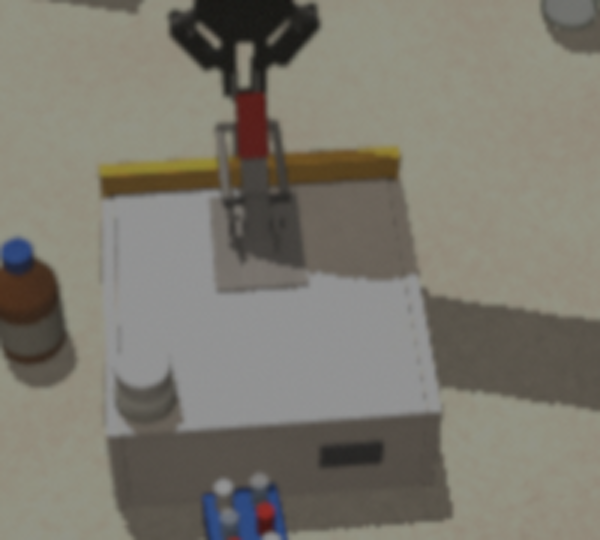

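The wrist view shows the crossbar at row 232, just ahead of the lip (bottom edge at row 220), with the disc held. I'll draw it in under the lip.

```bash
python3 -m pendant '[[[-0.3,0.9,-0.1],[-0.5,0.5,0],255],[[-0.3,0.9,-0.1],[0,0,0],255],[[0,0,0],[0,0,0],255]]'; python3 ck.py;  python3 - <<'E'
from h import *
from ck import *
for n in("wrist",):
    c=manip.camera(n)
    im=c["pixels"][...,::-1]
    cv2.imwrite(f"pics/{n}7.png",im)
E
```

```text
clock: 10.52
position: [0.5995, -0.0665, 0.1265]
ee_rot: [0.989, 0.15, 0.0, 0.013]
ft_force: [1.0, 1.6, -0.0]
grip_width: 0.137
t 10.53 pos [ 0.5995 -0.0665  0.1265] cab [-130.2   -0.3  126.5] xaz 17.3 z [ 0.005 -0.026 -1.   ] F [ 1.   1.6 -0. ] grip 0.137 q [ 0.52  0.42 -0.62  1.62  0.29  1.19  0.13]
```

View pics/wrist7.png

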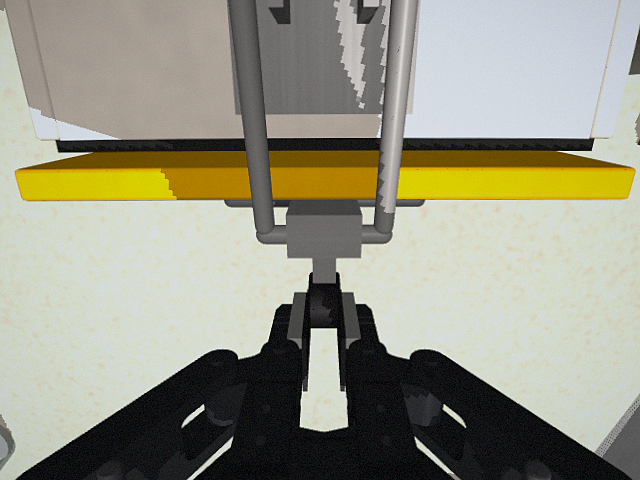

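The lip now covers the crossbar's middle (rows 205-257, with the bar ends sticking out at row 235), so it is hooked. Releasing the disc and backing off.

```bash
python3 -m pendant '[[[0,0,0],[0,0,0],120],[[0,0,0],[0,0,0],60],[[0,0,0],[0,0,0],60],[[0.1,-0.3,3],[0,0,0],60],[[0.3,-0.9,5],[1.5,0.3,0],60],[[0.3,-0.9,5],[0,0,0],255],[[0.3,-0.9,2],[0,0,0],255],[[0,0,0],[0,0,0],255],[[0,0,0],[0,0,0],255]]'; python3 ck.py;  python3 - <<'E'
from h import *
from ck import *
np.set_printoptions(suppress=True)
o=manip.get_obs();c=manip.camera("wrist");P=cloud(c,o);Q=tocab(P)*1000;np.save("Q8.npy",Q)
cv2.imwrite("pics/wrist8.png",c["pixels"][:,:,::-1])
rgb=c["pixels"].astype(int)
ye=(rgb[...,0]>110)&(rgb[...,2]<60)&(rgb[...,1]>80)&(Q[...,2]>115)&(Q[...,2]<135)&(abs(Q[...,1])<135)
q=Q[ye];print("panel",len(q),cv2.minAreaRect(q[:,:2].astype(np.float32)),np.median(q[:,2]))
red=(rgb[...,0]>90)&(rgb[...,1]<50)&(abs(Q[...,1])<40)&(Q[...,2]>150)
print("red",red.sum(),np.percentile(Q[red],[2,50,98],axis=0).round(1))
E
```

```text
clock: 11.7
position: [0.607, -0.0963, 0.2787]
ee_rot: [0.989, 0.151, -0.003, -0.002]
ft_force: [-0.0, 0.3, -0.5]
grip_width: -0.003
t 11.7 pos [ 0.607  -0.0963  0.2787] cab [-160.8    1.6  278.7] xaz 17.4 z [-0.007  0.003 -1.   ] F [-0.   0.3 -0.5] grip -0.003 q [ 0.56  0.36 -0.64  1.37  0.21  1.49  0.25]
panel 5274 ((-75.53315734863281, -0.7013092041015625), (13.280542373657227, 258.791259765625), 0.01670553907752037) 127.32403840737078Traceback (most recent call last):
  File "<stdin>", line 10, in <module>
    return _quantile_unchecked(
        a, q, axis, out, overwrite_input, method, keepdims, weights)
    return _ureduce(a,
                    func=_quantile_ureduce_func,
    ...<5 lines>...
                    overwrite_input=overwrite_input,
                    method=method)
    r = func(a, **kwargs)
    result = _quantile(arr,
                       quantiles=q,
    ...<2 lines>...
                       out=out,
                       weights=wgt)
    slices_having_nans = np.isnan(arr[-1, ...])
                                  ~~~^^^^^^^^^
IndexError: index -1 is out of bounds for axis 0 with size 0
```

View pics/wrist8.png

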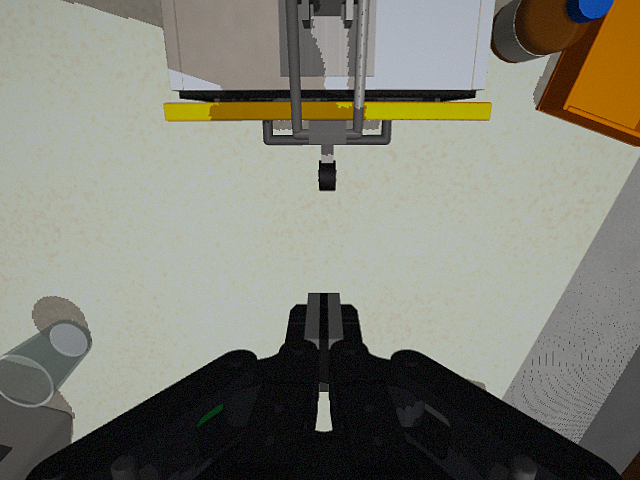

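The bar is still hooked: row ~137 behind the lip, with the disc hanging free at (327,176). Locating the lever.

Run:
```python
from h import *
from ck import *
np.set_printoptions(suppress=True)
c=manip.camera("side");P=cloud(c);Q=tocab(P)*1000
rgb=c["pixels"].astype(int)
cv2.imwrite("pics/side8.png",cv2.resize(c["pixels"][180:360,220:420,::-1],None,fx=3,fy=3,interpolation=2))
red=(rgb[...,0]>60)&(rgb[...,1]<40)&(abs(Q[...,1])<40)&(Q[...,2]>150)&(abs(Q[...,0])<130)
print("red",red.sum(),np.percentile(Q[red],[2,20,50,80,98],axis=0).round(1))
q=Q[red];print(np.polyfit(q[:,2],q[:,0],1))
```

```text
red 154 [[  0.1 -10.1 196.6]
 [  4.4  -5.8 206.8]
 [  6.3   1.3 222.7]
 [  7.9   8.2 238.6]
 [ 10.7  11.1 245. ]]
[-0.07376759 22.51037047]
```

View pics/side8.png

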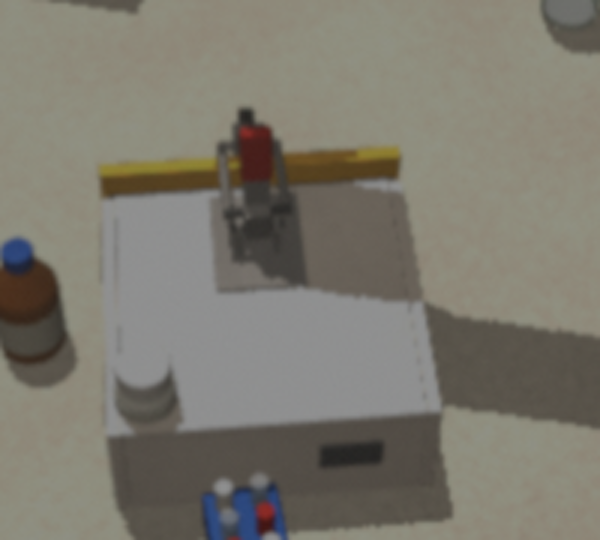

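```bash
python3 -m pendant '[[[-1.4,4.8,-1.8],[0,0,0],255],[[-1.4,4.8,-1.7],[0,0,0],255],[[0,0,0],[0,0,0],255]]'; python3 ck.py
```

```text
clock: 12.18
position: [0.5762, 0.0029, 0.2393]
ee_rot: [0.988, 0.151, -0.005, -0.003]
ft_force: [0.5, -1.0, 0.2]
grip_width: -0.001
t 12.18 pos [0.5762 0.0029 0.2393] cab [-57.    1.  239.3] xaz 17.4 z [-0.011  0.004 -1.   ] F [ 0.5 -1.   0.2] grip -0.001 q [ 0.48  0.3  -0.69  1.53  0.18  1.39  0.09]
```

```bash
python3 -m pendant '[[[-0.7,2.4,0.1],[0,0,0],255],[[-0.6,1.9,0.2],[0,0,0],255],[[-0.6,1.9,0],[0,0,0],255]]'; python3 ck.py
```

```text
clock: 12.55
position: [0.5563, 0.0642, 0.2405]
ee_rot: [0.989, 0.15, -0.007, -0.002]
ft_force: [0.1, 0.4, 0.3]
grip_width: 0.003
t 12.55 pos [0.5563 0.0642 0.2405] cab [  7.5   1.6 240.5] xaz 17.2 z [-0.014  0.002 -1.   ] F [0.1 0.4 0.3] grip 0.003 q [ 0.42  0.27 -0.72  1.57  0.17  1.39 -0.02]
```

```bash
python3 -m pendant '[[[-0.4,1.4,-0.3],[0,0,0],255],[[-0.4,1.4,-0.6],[0,0,0],255]]'; python3 ck.py
python3 - <<'E'
from h import *
from ck import *
c=manip.camera("side");
cv2.imwrite("pics/side9.png",cv2.resize(c["pixels"][180:360,220:420,::-1],None,fx=3,fy=3,interpolation=2))
E
```

```text
clock: 12.8
position: [0.548, 0.0939, 0.2313]
ee_rot: [0.989, 0.15, -0.006, -0.002]
ft_force: [0.7, -0.6, 0.1]
grip_width: 0.001
t 12.8 pos [0.548  0.0939 0.2313] cab [ 38.3   0.5 231.3] xaz 17.2 z [-0.013  0.002 -1.   ] F [ 0.7 -0.6  0.1] grip 0.001 q [ 0.38  0.26 -0.74  1.59  0.17  1.37 -0.08]
```

View pics/side9.png

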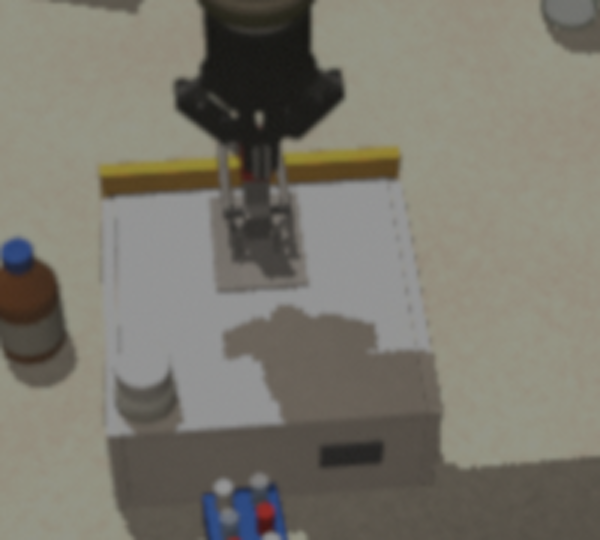

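Run:
```python
from h import *
from ck import *
np.set_printoptions(suppress=True)
o=manip.get_obs()
c=manip.camera("wrist");
cv2.imwrite("pics/wrist10.png",c["pixels"][...,::-1])
c=manip.camera("side");P=cloud(c);Q=tocab(P)*1000
rgb=c["pixels"].astype(int)
red=(rgb[...,0]>40)&(rgb[...,1]<30)&(abs(Q[...,1])<40)&(Q[...,2]>130)&(abs(Q[...,0])<130)
print("red",red.sum(),Q[red].round(0)[:30].tolist())
c=manip.camera("top")
cv2.imwrite("pics/top10.png",cv2.resize(c["pixels"][180:360,220:420,::-1],None,fx=3,fy=3,interpolation=2))
```

```text
red 1 [[49.0, -11.0, 272.0]]
```

View pics/wrist10.png

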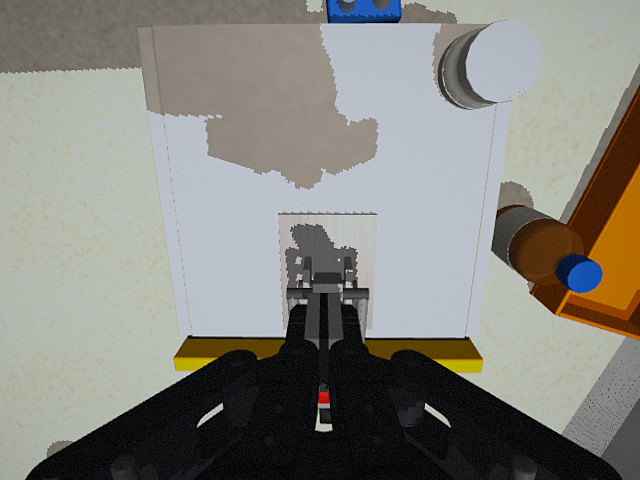

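View pics/top10.png

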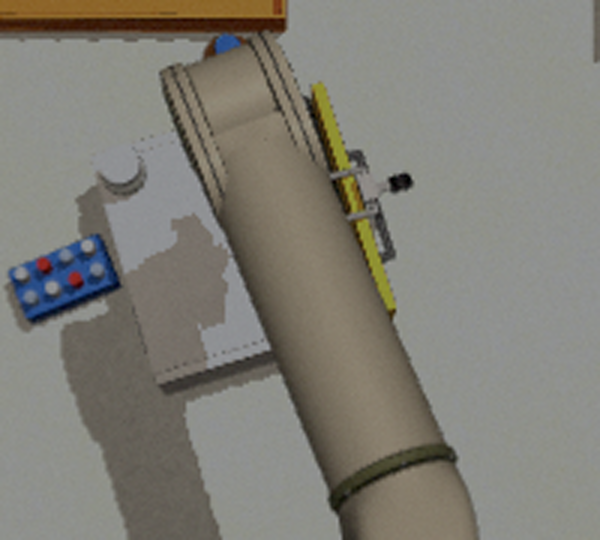

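Run:
```python
from h import *
from ck import *
np.set_printoptions(suppress=True,linewidth=200)
c=manip.camera("side");P=cloud(c);Q=tocab(P)*1000
cv2.imwrite("pics/side11.png",cv2.resize(c["pixels"][215:265,280:340,::-1],None,fx=10,fy=10,interpolation=0))
for r in range(222,264,2):
    print(r,[tuple(Q[r,u].round(0).astype(int).tolist()) if np.isfinite(Q[r,u,0]) else 0 for u in(300,302,304,306,308,310)], c["pixels"][r,302:310:3].tolist())
```

```text
222 [(56, -13, 309), (55, -9, 308), (54, -4, 307), (-6, 5, 241), (49, 5, 300), (57, 9, 308)] [[28, 26, 24], [46, 43, 39], [34, 31, 29]]
224 [(48, -13, 294), (51, -9, 297), (49, -4, 294), (35, 2, 279), (48, 5, 293), (50, 9, 295)] [[29, 28, 26], [29, 28, 25], [28, 28, 25]]
226 [(52, -13, 292), (51, -9, 290), (50, -4, 289), (40, 1, 278), (49, 5, 288), (51, 9, 289)] [[30, 29, 26], [29, 28, 25], [30, 29, 27]]
228 [(48, -13, 281), (56, -9, 289), (53, -4, 286), (48, 0, 280), (52, 5, 284), (49, 9, 280)] [[30, 28, 25], [38, 37, 34], [48, 46, 42]]
230 [(1, -10, 223), (45, -8, 271), (50, -4, 276), (46, 1, 271), (51, 5, 276), (44, 10, 268)] [[33, 29, 27], [55, 54, 50], [55, 53, 50]]
232 [(4, -10, 218), (45, -8, 264), (50, -4, 270), (49, 0, 268), (50, 5, 268), (46, 10, 263)] [[32, 29, 26], [55, 54, 50], [54, 53, 49]]
234 [(7, -11, 215), (45, -8, 258), (50, -4, 263), (49, 0, 261), (50, 5, 262), (47, 10, 258)] [[34, 30, 27], [55, 53, 50], [54, 53, 49]]
236 [(5, -11, 206), (46, -9, 252), (51, -4, 256), (49, 0, 254), (53, 5, 258), (47, 10, 251)] [[40, 29, 27], [55, 54, 49], [54, 52, 49]]
238 [(5, -11
[... 1042 characters left out ...]
, 61, 57], [60, 58, 55]]
254 [(6, -12, 140), (16, -7, 151), (17, -2, 152), (17, 2, 152), (17, 7, 151), (6, 13, 137)] [[56, 54, 51], [53, 51, 47], [51, 49, 46]]
256 [(10, -12, 137), (16, -7, 143), (14, -2, 141), (11, 3, 137), (12, 8, 137), (10, 13, 134)] [[52, 50, 47], [51, 49, 46], [51, 50, 46]]
258 [(18, -12, 139), (13, -7, 132), (12, -2, 130), (10, 3, 127), (10, 8, 127), (-4, 14, 109)] [[56, 55, 51], [54, 52, 48], [54, 52, 49]]
260 [(20, -13, 133), (4, -7, 113), (4, -2, 112), (5, 3, 114), (6, 8, 114), (7, 13, 115)] [[65, 63, 59], [67, 65, 61], [67, 65, 61]]
262 [(23, -13, 129), (7, -7, 110), (11, -2, 113), (9, 3, 111), (12, 8, 114), (10, 13, 110)] [[72, 69, 66], [71, 68, 64], [69, 66, 63]]
```

View pics/side11.png

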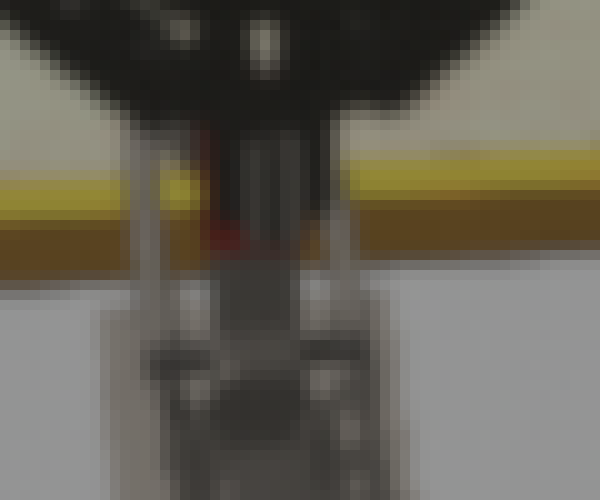

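Run:
```python
from h import *
from ck import *
np.set_printoptions(suppress=True,linewidth=200)
print(manip.tcp_to_tips)
o=manip.get_obs();c=manip.camera("wrist");P=cloud(c,o);Q=tocab(P)*1000
print(c["hand_eye"].round(3))
for r in range(280,340,6): print(r,Q[r,[300,312,323,334,350]].round(0).tolist())
show()
```

```text
0.017
[[ 1.    -0.    -0.    -0.   ]
 [ 0.     0.947  0.32  -0.082]
 [ 0.    -0.32   0.947 -0.152]
 [ 0.     0.     0.     1.   ]]
280 [[3.0, 20.0, 137.0], [3.0, 11.0, 138.0], [14.0, 2.0, 161.0], [14.0, -5.0, 160.0], [4.0, -17.0, 139.0]]
286 [[10.0, 18.0, 161.0], [10.0, 10.0, 161.0], [nan, nan, nan], [10.0, -5.0, 162.0], [9.0, -16.0, 160.0]]
292 [[5.0, 18.0, 161.0], [5.0, 10.0, 160.0], [6.0, 2.0, 162.0], [5.0, -5.0, 161.0], [5.0, -16.0, 160.0]]
298 [[-24.0, 22.0, 114.0], [47.0, 5.0, 250.0], [48.0, 1.0, 251.0], [47.0, -4.0, 250.0], [-10.0, -17.0, 141.0]]
304 [[-30.0, 22.0, 113.0], [48.0, 5.0, 256.0], [47.0, 1.0, 254.0], [48.0, -4.0, 255.0], [-29.0, -19.0, 115.0]]
310 [[43.0, 10.0, 252.0], [47.0, 5.0, 259.0], [48.0, 1.0, 260.0], [47.0, -4.0, 259.0], [43.0, -10.0, 253.0]]
316 [[43.0, 10.0, 257.0], [47.0, 5.0, 264.0], [nan, nan, nan], [47.0, -4.0, 264.0], [44.0, -10.0, 258.0]]
322 [[43.0, 9.0, 261.0], [47.0, 4.0, 268.0], [48.0, 0.0, 268.0], [47.0, -4.0, 267.0], [43.0, -10.0, 261.0]]
328 [[43.0, 9.0, 265.0], [47.0, 4.0, 271.0], [47.0, 0.0, 272.0], [47.0, -3.0, 272.0], [43.0, -10.0, 266.0]]
334 [[43.0, 9.0, 269.0], [48.0, 4.0, 276.0], [47.0, 0.0, 276.0], [47.0, -3.0, 276.0], [43.0, -9.0, 269.0]]
t 13.1 pos [0.5483 0.0925 0.2315] cab [ 36.8   0.6 231.5] xaz 17.2 z [-0.014  0.002 -1.   ] F [-0.3 -0.4  0.3] grip 0.002 q [ 0.38  0.26 -0.74  1.59  0.17  1.37 -0.08]
```

The reading disagrees with the assumed fingertip position. Both cameras put the closed tips at z≈248 while the TCP is at 231, and the red grip still stands upright behind the fingers, so they passed just over it. I'll go back and push lower.

```bash
python3 -m pendant '[[[0,0,2.5],[0,0,0],255],[[0.9,-2.9,0.5],[0,0,0],255],[[1.4,-4.5,0],[0,0,0],255],[[0,0,0],[0,0,0],255]]'; python3 ck.py;python3 - <<'E'
from h import *
from ck import *
np.set_printoptions(suppress=True,linewidth=200)
c=manip.camera("side");P=cloud(c);Q=tocab(P)*1000
cv2.imwrite("pics/side12.png",cv2.resize(c["pixels"][180:360,220:420,::-1],None,fx=3,fy=3,interpolation=2))
rgb=c["pixels"].astype(int)
red=(rgb[...,0]>60)&(rgb[...,1]<40)&(abs(Q[...,1])<40)&(Q[...,2]>150)&(abs(Q[...,0])<130)
print("red",red.sum(),np.percentile(Q[red],[2,20,50,80,98],axis=0).round(1))
E
```

```text
clock: 13.6
position: [0.5727, 0.0131, 0.2628]
ee_rot: [0.989, 0.147, -0.006, -0.001]
ft_force: [-0.9, -0.5, -0.3]
grip_width: -0.002
t 13.6 pos [0.5727 0.0131 0.2628] cab [-46.1   1.3 262.8] xaz 17.0 z [-0.013  0.001 -1.   ] F [-0.9 -0.5 -0.3] grip -0.002 q [ 0.47  0.28 -0.69  1.5   0.17  1.44  0.07]
red 152 [[ -0.7 -10.3 196.7]
 [  4.4  -5.8 206.9]
 [  6.3   1.1 223.8]
 [  7.9   8.  240.1]
 [ 10.8  10.8 245.6]]
```

View pics/side12.png

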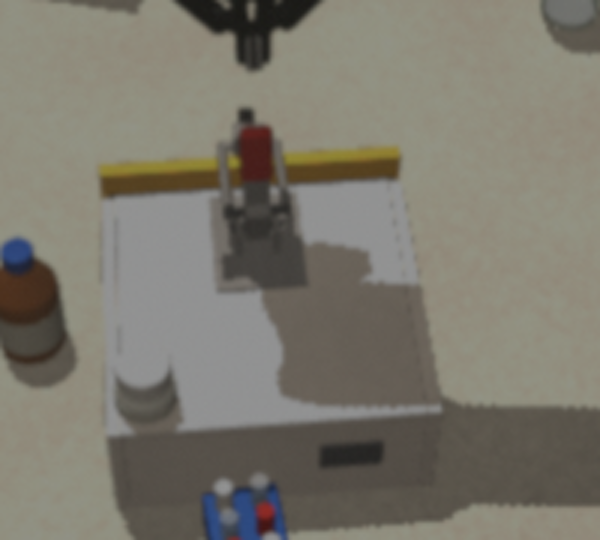

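```bash
python3 - <<'E'
from h import *
from ck import *
np.set_printoptions(suppress=True,linewidth=200)
c=manip.camera("side");P=cloud(c);Q=tocab(P)*1000
for r in range(190,206): print(r,Q[r,[300,302,304,306,308]].round(0).tolist())
E
python3 -m pendant '[[[0,0,-3],[0.1,0.8,0.5],255],[[0,0,-3],[0,0,0],255],[[0,0,0],[0,0,0],255]]'; python3 ck.py
```

```text
190 [[-29.0, -7.0, 323.0], [-30.0, -2.0, 322.0], [-46.0, 3.0, 306.0], [-30.0, 7.0, 322.0], [-30.0, 11.0, 321.0]]
191 [[-31.0, -7.0, 319.0], [-31.0, -2.0, 318.0], [-39.0, 3.0, 310.0], [-30.0, 7.0, 318.0], [-29.0, 11.0, 319.0]]
192 [[-28.0, -7.0, 318.0], [-32.0, -2.0, 314.0], [-34.0, 3.0, 312.0], [-34.0, 7.0, 312.0], [-28.0, 11.0, 317.0]]
193 [[-27.0, -7.0, 317.0], [-31.0, -2.0, 312.0], [-33.0, 3.0, 309.0], [-30.0, 7.0, 312.0], [-30.0, 11.0, 312.0]]
194 [[-35.0, -7.0, 305.0], [-33.0, -2.0, 307.0], [-31.0, 2.0, 308.0], [-33.0, 7.0, 307.0], [-35.0, 12.0, 304.0]]
195 [[-36.0, -7.0, 301.0], [-31.0, -2.0, 305.0], [-32.0, 2.0, 305.0], [-33.0, 7.0, 303.0], [-37.0, 12.0, 299.0]]
196 [[-34.0, -7.0, 300.0], [-31.0, -2.0, 303.0], [-27.0, 2.0, 306.0], [-33.0, 7.0, 300.0], [-32.0, 12.0, 301.0]]
197 [[-33.0, -7.0, 297.0], [-32.0, -2.0, 298.0], [-33.0, 2.0, 296.0], [-34.0, 7.0, 295.0], [-35.0, 12.0, 294.0]]
198 [[-35.0, -7.0, 293.0], [-34.0, -2.0, 293.0], [-31.0, 2.0, 296.0], [-29.0, 7.0, 297.0], [-32.0, 12.0, 294.0]]
199 [[-34.0, -7.0, 290.0], [-29.0, -3.0, 295.0], [-32.0, 2.0, 291.0], [-29.0, 7.0, 
[... 319 characters left out ...]
83.0], [-30.0, 7.0, 283.0], [-315.0, 34.0, -4.0]]
203 [[-315.0, 10.0, -6.0], [-33.0, -2.0, 278.0], [-29.0, 2.0, 282.0], [-30.0, 7.0, 280.0], [-310.0, 34.0, -3.0]]
204 [[-310.0, 10.0, -5.0], [-32.0, -2.0, 275.0], [-30.0, 2.0, 277.0], [-28.0, 7.0, 279.0], [-300.0, 33.0, 3.0]]
205 [[-291.0, 8.0, 9.0], [-298.0, 15.0, 3.0], [-297.0, 21.0, 2.0], [-306.0, 28.0, -7.0], [-298.0, 33.0, 1.0]]
clock: 14.08
position: [0.5715, 0.0209, 0.2028]
ee_rot: [0.988, 0.156, -0.012, -0.005]
ft_force: [-0.6, 1.2, 0.6]
grip_width: 0.003
t 14.07 pos [0.5715 0.0209 0.2028] cab [-3.840e+01  1.000e-01  2.028e+02] xaz 18.0 z [-0.025  0.005 -1.   ] F [-0.6  1.2  0.6] grip 0.003 q [ 0.46  0.32 -0.69  1.58  0.2   1.34  0.05]
```

```bash
python3 -m pendant '[[[-0.45,1.4,0.2],[-0.3,-1.4,-0.5],255],[[-0.45,1.4,0],[0,0,0],255],[[-0.45,1.4,0],[0,0,0],255]]'; python3 ck.py;python3 - <<'E'
from h import *
from ck import *
c=manip.camera("side");
cv2.imwrite("pics/side13.png",cv2.resize(c["pixels"][180:360,220:420,::-1],None,fx=3,fy=3,interpolation=2))
E
```

```text
clock: 14.45
position: [0.5581, 0.0657, 0.2081]
ee_rot: [0.988, 0.152, 0.002, 0.001]
ft_force: [0.6, -3.2, -1.8]
grip_width: 0.002
t 14.45 pos [0.5581 0.0657 0.2081] cab [  8.4  -0.7 208.1] xaz 17.5 z [ 0.005 -0.001 -1.   ] F [ 0.6 -3.2 -1.8] grip 0.002 q [ 0.41  0.28 -0.72  1.63  0.19  1.31 -0.04]
```

View pics/side13.png

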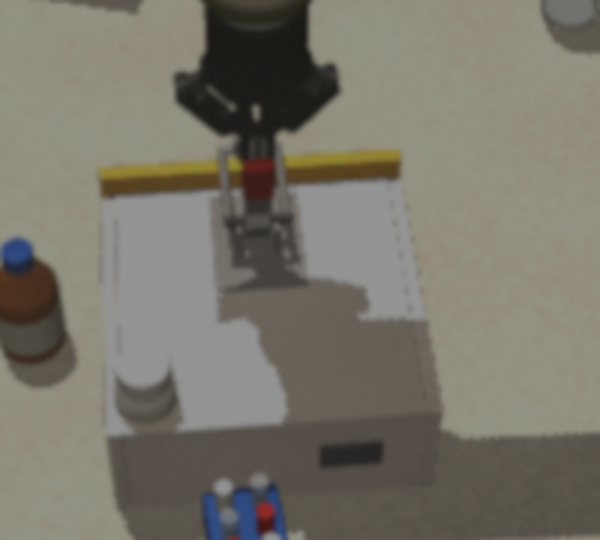

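The red grip at (258,178) now leans back in front of the fingers, so contact is good. Continuing the arc.

```bash
python3 -m pendant '[[[-0.35,1.1,-0.5],[0,0,0],255],[[-0.35,1.1,-0.7],[0,0,0],255],[[-0.3,1.0,-0.8],[0,0,0],255],[[-0.3,1.0,-0.9],[0,0,0],255]]'; python3 ck.py
```

```text
clock: 15.0
position: [0.5443, 0.1132, 0.179]
ee_rot: [0.988, 0.153, 0.003, 0.001]
ft_force: [1.2, -3.7, 0.7]
grip_width: 0.0
t 15.0 pos [0.5443 0.1132 0.179 ] cab [ 57.8  -1.8 179. ] xaz 17.6 z [ 0.007 -0.    -1.   ] F [ 1.2 -3.7  0.7] grip 0.0 q [ 0.35  0.29 -0.75  1.68  0.21  1.25 -0.14]
```

```bash
python3 -m pendant '[[[-0.2,0.5,-1.2],[0,0,0],255],[[-0.2,0.4,-1.2],[0,0,0],255],[[-0.1,0.3,-1],[0,0,0],255]]'; python3 ck.py;python3 - <<'E'
from h import *
from ck import *
c=manip.camera("side");
cv2.imwrite("pics/side14.png",cv2.resize(c["pixels"][180:360,220:420,::-1],None,fx=3,fy=3,interpolation=2))
E
```

```text
clock: 15.38
position: [0.5389, 0.1279, 0.1425]
ee_rot: [0.988, 0.154, 0.004, -0.0]
ft_force: [2.3, -0.8, 1.9]
grip_width: 0.002
t 15.38 pos [0.5389 0.1279 0.1425] cab [ 73.5  -1.1 142.5] xaz 17.7 z [ 0.008  0.002 -1.   ] F [ 2.3 -0.8  1.9] grip 0.002 q [ 0.32  0.32 -0.75  1.73  0.23  1.18 -0.18]
```

View pics/side14.png

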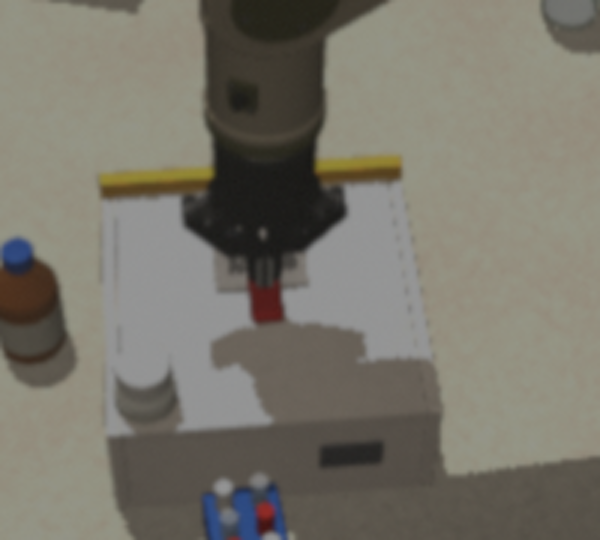

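```bash
python3 -m pendant '[[[0,0.1,-0.7],[0,0,0],255],[[0,0,-0.6],[0,0,0],255],[[0,0,-0.5],[0,0,0],255]]'; python3 ck.py; python3 -m pendant '[[[0,0,-0.4],[0,0,0],255],[[0,0,-0.4],[0,0,0],255]]'; python3 ck.py
```

```text
clock: 15.8
position: [0.5389, 0.1292, 0.1333]
ee_rot: [0.988, 0.153, 0.004, 0.002]
ft_force: [-31.0, -10.7, 65.3]
grip_width: 0.003
t 15.8 pos [0.5389 0.1292 0.1333] cab [ 74.7  -1.5 133.3] xaz 17.6 z [ 0.009 -0.003 -1.   ] F [-31.  -10.7  65.3] grip 0.003 q [ 0.31  0.33 -0.74  1.74  0.25  1.16 -0.2 ]
clock: 16.05
position: [0.5387, 0.129, 0.1337]
ee_rot: [0.988, 0.153, 0.005, 0.005]
ft_force: [-18.5, -6.3, 43.2]
grip_width: 0.001
t 16.05 pos [0.5387 0.129  0.1337] cab [ 74.6  -1.3 133.7] xaz 17.6 z [ 0.011 -0.008 -1.   ] F [-18.5  -6.3  43.2] grip 0.001 q [ 0.31  0.33 -0.74  1.74  0.25  1.16 -0.2 ]
```

It is firmly on its stop. Retracting upward to check.

```bash
python3 -m pendant '[[[0,0,2],[0,0,0],255],[[0,0,5],[0,0.5,0],255],[[0,0,5],[0,0,0],255],[[0.9,-3,4],[0,0,0],255],[[1.5,-4.8,2],[0,0,0],255],[[1.5,-4.8,0],[0,0,0],255],[[1.5,-4.8,0],[0,0,0],255],[[0.6,-2,0],[0,0,0],255],[[0,0,0],[0,0,0],255]]'; python3 ck.py;python3 - <<'E'
from h import *
from ck import *
np.set_printoptions(suppress=True)
o=manip.get_obs();c=manip.camera("wrist");P=cloud(c,o);Q=tocab(P)*1000
cv2.imwrite("pics/wrist15.png",c["pixels"][:,:,::-1])
rgb=c["pixels"].astype(int)
ye=(rgb[...,0]>110)&(rgb[...,2]<60)&(rgb[...,1]>80)&(Q[...,2]>115)&(Q[...,2]<135)&(abs(Q[...,1])<135)
q=Q[ye];print("panel",len(q),cv2.minAreaRect(q[:,:2].astype(np.float32)),np.median(q[:,2]))
c=manip.camera("side");P=cloud(c);Q=tocab(P)*1000;rgb=c["pixels"].astype(int)
cv2.imwrite("pics/side15.png",cv2.resize(c["pixels"][180:360,220:420,::-1],None,fx=3,fy=3,interpolation=2))
red=(rgb[...,0]>60)&(rgb[...,1]<40)&(abs(Q[...,1])<40)&(Q[...,2]>115)&(abs(Q[...,0])<140)
print("red",red.sum(),np.percentile(Q[red],[2,20,50,80,98],axis=0).round(1))
E
```

```text
clock: 17.18
position: [0.5977, -0.0734, 0.3172]
ee_rot: [0.988, 0.152, -0.002, 0.006]
ft_force: [0.5, 0.0, -0.4]
grip_width: -0.002
t 17.18 pos [ 0.5977 -0.0734  0.3172] cab [-136.2    3.5  317.2] xaz 17.5 z [-0.001 -0.011 -1.   ] F [ 0.5  0.  -0.4] grip -0.002 q [ 0.54  0.31 -0.64  1.34  0.2   1.55  0.22]
panel 4180 ((-65.17908477783203, -0.60516357421875), (258.41400146484375, 13.270120620727539), 89.93177795410156) 127.31302643745536
red 120 [[ 68.4  -7.2 139.3]
 [ 77.1  -2.9 142. ]
 [ 93.    2.3 143.8]
 [109.5   7.2 145.8]
 [115.8  10.6 147.8]]
```

View pics/wrist15.png

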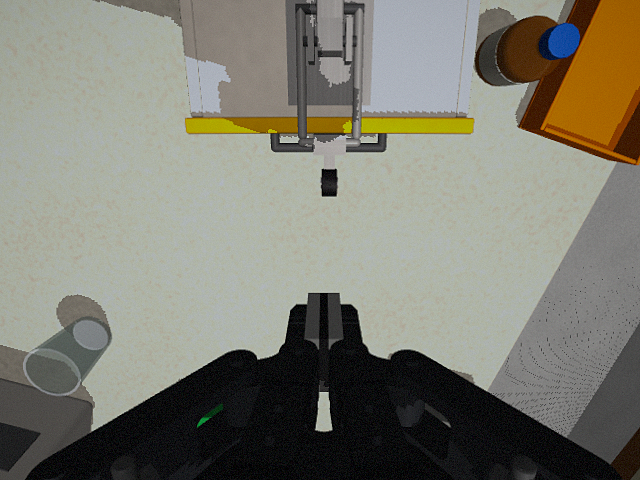

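View pics/side15.png

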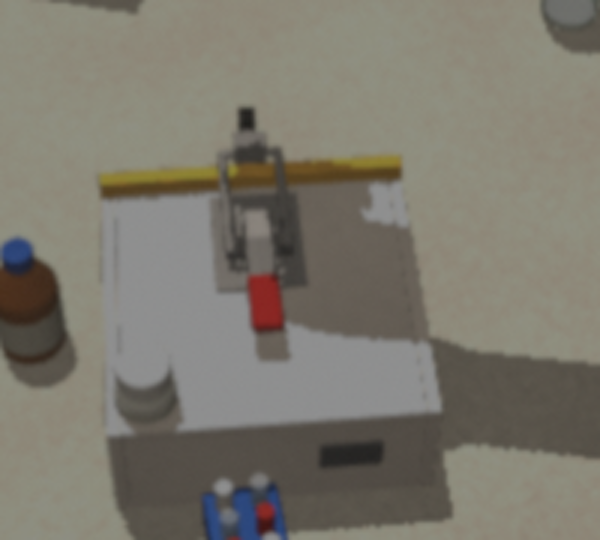

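```bash
python3 -m pendant '[[[0.3,-3,0],[0,0,0],255],[[0.3,-3,0],[0,0,0],255],[[0,0,0],[0,0,0],255],[[0,0,0],[0,0,0],255]]';python3 - <<'E'
from h import *
from ck import *
np.set_printoptions(suppress=True)
c=manip.camera("side");a=np.load("side0.npz")["pixels"].astype(int);b=c["pixels"].astype(int)
d=(abs(a-b).max(-1)>40).astype(np.uint8)
im=c["pixels"][...,::-1].copy();im[d>0]=(255,0,255);cv2.imwrite("pics/diff16.png",im)
P=cloud(c);Q=tocab(P)*1000;rgb=b
red=(rgb[...,0]>60)&(rgb[...,1]<40)&(abs(Q[...,1])<40)&(Q[...,2]>115)&(abs(Q[...,0])<140)
print("red",red.sum(),np.percentile(Q[red],[2,50,98],axis=0).round(1))
ye=(rgb[...,0]>80)&(rgb[...,2]<50)&(rgb[...,1]>60)&(Q[...,2]>122)&(Q[...,2]<135)&(abs(Q[...,1])<135)&(Q[...,0]<0)&(Q[...,0]>-200)
print("panel",np.percentile(Q[ye],[2,50,98],axis=0).round(1))
E
```

```text
clock: 17.77
position: [0.6034, -0.1219, 0.3188]
ee_rot: [0.987, 0.16, -0.0, 0.004]
ft_force: [0.3, 0.7, -0.1]
grip_width: -0.003
red 107 [[ 67.6  -5.6 139.9]
 [ 92.6   1.9 143.9]
 [115.5  10.3 147.2]]
panel [[ -69.  -118.6  122.2]
 [ -58.9   20.2  126. ]
 [ -53.1  123.4  131.1]]
```

View pics/diff16.png

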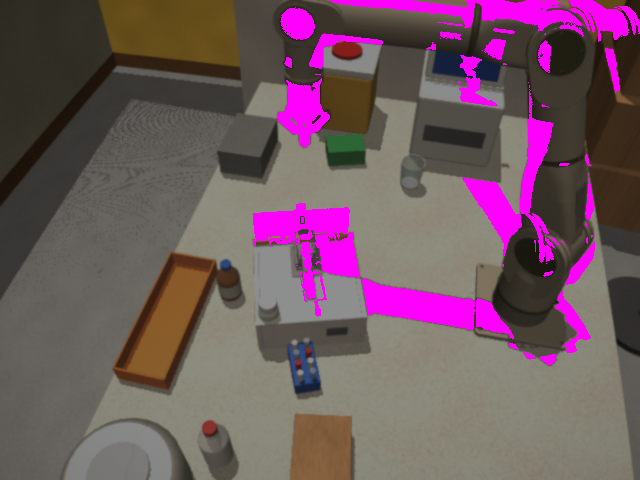

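The only differences are the drawer, the latch, the robot and its shadows. No bystander moved. Handing in.

```bash
python3 -c "
from workcell import manip
print(manip.hand_in())"
```

```text
the job is handed in; nothing more can be done
None
```

The drawer is shut and the latch is locked, and I handed the job in at about 17.8 s of robot time. I pushed the drawer in against its seal, swung the loop forward by its disc and drew the crossbar under the keeper's lip. I then pushed the red lever over onto its stop.

**Last checks, with the robot clear**
- **Drawer:** the panel moved in about 10 mm from its sprung-out position. Its face measures at about -72 mm against -74 mm expected when shut, within camera accuracy. I did not use the less precise side-camera reading of the panel edge.
- **Lever:** it lies flat along +x with the top of its grip at 140–148 mm, and stayed there after I let go.
- **Loop:** the bar is still hooked under the lip.
- **Other objects:** comparing side-camera pictures from before and after shows no object on the bench or roof shifted.

**What disagreed or went wrong**
- **Fingertip position:** the closed fingertips appeared about 12–17 mm behind the TCP in both cameras, not 17 mm ahead as stated. Because of this my first lever push passed over the tip without touching it, and I repeated it lower.
- **Force on the stop:** pressing the lever onto its stop peaked at about 73 N at the wrist. That is below the 120 N wrist limit. The closed fingertips did the pressing, so I do not think the 40 N limit on the gripper's body applies, but I have no separate reading of it.

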